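# Pull out the sprung edge stop and lay the straightedge along it

### The arm

A 7-joint arm with a two-finger parallel gripper is mounted at the origin on a cart in front of the work surface, level with it; the furniture and walls round the work are solid. World frame = base frame: x ahead of the robot, y to its left, z up, the work surface at z = 0. Lengths are in m, angles in degrees, forces in N, time in s.
With the tool pointing down it reaches from about 0.425 to 0.875 m from the base axis. Payload 4.7 kg.
Tool frame: the origin (TCP) lies on the centre line of the jaws, within the pads' length; the fingertips stand 17 mm ahead of it and the grasp point (between the pads) lies 2 mm behind it; z points along the fingers, y is the line along which they close (so a half turn about z gives the same grasp; the last joint's range is limited). The gripper opens to 87 mm and grips with 3 to 60 N. Pads are 19 mm wide; open, the fingers measure 117 mm over their backs; the gripper's body (75 mm by 190 mm) begins 51 mm behind the grasp point.
Start: joints at [-71.385, 18.392, -4.016, 83.108, 1.295, 78.541, -3.26], TCP at [0.199, 0.619, 0.24] pointing down, gripper open.
Joint ranges: [-163.93, 163.93], [-17.29, 119.83], [-79.2, 71.16], [3.27, 140.29], [-89.18, 269.18], [5.43, 117.66], [-154.24, 154.24]. Speed limits (degrees/s): [147.25, 147.25, 180, 180, 180, 180, 180].

### API

Orientations are given as [roll, pitch, yaw] about the fixed x, y, z axes, in that order (R = Rz(yaw) Ry(pitch) Rx(roll)).
In Python, from cell import env, read_camera gives the robot as it stands.
- The arm moves only by the shell command python3 -m jog 'ROWS' [FORCE]. ROWS is JSON, a list of rows, each a list of 5 numbers: the opening, from 0 (shut) to 1 (fully open), then the shift along the tool's x, y, z each as a share of 0.02 m, from -1 to 1, then the turn about the tool's z as a share of 45 degrees, from -1 to 1. In form: [[gripper, x, y, z, yaw], ...]. A call has 1 to 12 rows; each row shifts and turns the commanded pose from where the row before left it, along the tool's axes as they then stand; what a row does not reach is not made up. A row lasts 1/12 s, in which the tool goes at most 41.7 mm and 7.16 degrees, less where a joint would pass 70% of its speed; a pose out of reach is approached as far as the arm can. A call with a number of a shift or a turn outside -1 to 1 is refused whole. A call with a gripper value outside its range is refused whole. The fingers move at their own pace and stop on an object; FORCE is the grip in N (left out, the last holds). Time passes only in rows, so rows that do not move let the fingers close. It gives the time, the measured TCP pose, the force, the opening and the grip force at its end, in the units of the state.
- env.get_obs(): the state, without advancing time (a new reading comes with each control period).
- read_camera(name): name is "scene" or "top" or "wrist"; returns a dict with "color" (420x560x3 uint8, red, green, blue), "range_z" (420x560 float32, m along the optical axis (not along the pixel's ray), 0 where there is no reading), "mtx" (3x3 intrinsics, pixels), "world_from_camera" (4x4, takes a point from camera to world coordinates); the wrist camera has in their place "T_tool_cam" (4x4, takes a point from camera to tool coordinates, whose origin is the TCP and whose axes are the flange's). Camera axes: x right, y down, z forward; pixel columns grow to the right and rows downward; lengths in m; the calibration is good to about 2 mm. A picture is of the moment at which its call begins: read the wrist's pose just before it.
- env.sign_off(): hands the job in; it is judged then, once.
The state is a dict: "time_s": time; "qpos": joint angles; "joint_velocities": joint speeds; "effort": joint torques, N m; "tool_pos": TCP position; "tool_rot": TCP orientation; "force": force on the tool from outside, world axes, zero at the start; "wrist_torque": the same for the moment, N m; "grip_width": finger opening in m; "grasp_force": force on a finger pad.
Only numpy, scipy, OpenCV 4.12 (cv2) and the standard library are available. Lean on these libraries where they do the work, as an engineer would, in place of code of your own. Each camera call takes 0.05 s, during which the arm holds its last target. There are 200 camera calls.

### The job

Take the red grip of the blue edge stop and pull its sprung steel slide straight out all the way to its end stop; its brake then holds it out. Then lay the straightedge flat on the black worktop on the near side of the pulled-out slide (the side toward the robot), with its long edge flush along the slide's edge, and let go. Leave the adapter, the solder spool and the side cutters where they are.

Things in the scene. Friction and masses are not known exactly. Their poses are not given: they have to be found in the camera images.
- edge_stop: Blue housing fixed to the worktop, 116 deep (x) x 76 wide x 44 mm high; origin on the worktop under the middle of its front face, x level into the housing, z up, y to the side away from the robot. Slide comes out along -x (to the robot's left). A yellow roof, underside z 162 mm, lip to z 155, 80 wide, reaches 30 mm out over the grip: come in tilted about 35 degrees, wrist toward -x.
- slide (a joint): How far the slide is pulled out, m: 0 = in, 0.100 = at its end stop, where it must be for the job. A return spring and a self-locking friction brake (as in a tape measure) resist the pull with 6 to 9 N; let go, the brake holds the slide where it is. It may start up to 12 mm out.
- slide_grip (a point): Point to grip, inside the red grip, 33 mm up from the bar; moves with the slide, axes as the housing's. The grip, 22 wide (y) x 16 thick x 52 mm long, stands on the slide's front end and leans 35 degrees away from the housing (to -x), top 62 mm up. Slide in: this point is 45 mm before the front face, 42 mm up. Close the fingers along y.
- slide_edge (a point): Point on the near (-y, toward the robot) long edge of the steel slide bar, 50 mm behind the bar's front end, 9 mm up; moves with the slide, axes as the housing's. The bar is 30 wide x 12 mm thick, underside 3 and top 15 mm above the worktop. Pulled out it stands 136 mm out of the housing and this point is 86 mm before the housing's front face.
- straightedge: Aluminium straightedge, 140 long (x) x 50 wide (y) x 12 mm thick, with a black grip rib along its middle, 100 long x 14 wide, top 47 mm above the underside. 0.3 kg. Origin: centre of the underside. Both long edges are alike: either may lie against the slide. Grip the rib across its width, fingertips above 18 mm to clear the slide bar.
- adapter: Bystander: black power adapter, 113x42x28 mm, lying right of the work. Origin: centre of the underside.
- spool: Bystander: solder spool, blue flanges, diameter 64 mm, 35 mm high, standing to the left of the work. Origin: centre of the underside.
- cutters: Bystander: red-handled side cutters, 46x109x12 mm, lying left of the spool. Origin: centre of the underside.

How it is judged:
By the outcome, as a careful person would: the job done as asked, in the order asked, and still so for the second after the job is handed in, with the robot touching nothing.
It also fails if it takes over 53 s, if anything falls off the work surface, if the arm or the gripper's body presses on something with over 40 N, if the wrist force passes 120 N, or if a joint passes its speed limit or range.

## Working session

There is one attempt and no reset: what is moved stays moved. The work goes in short steps, Python scripts to look and compute and a shell command to move; the robot and the scene stay as the last step left them, time stands still between calls to the robot, and variables do not carry over. Pictures are saved under pics/ and viewed, at most 10 in all, crops included, and the job is handed in when it is done.

```bash
mkdir -p pics; ls; cat > h.py <<'E'
import numpy as np, cv2
from cell import env, read_camera
E
python3 - <<'E'
from h import *
for n in ("scene","top"):
    c=read_camera(n); cv2.imwrite(f"pics/{n}0.png",c["color"][:,:,::-1]); np.savez(f"{n}0.npz",**c)
    print(n,c["mtx"].round(1).tolist(),c["world_from_camera"].round(3).tolist())
o=env.get_obs(); print(o)
E
```

```text
pics
scene [[384.6, 0.0, 280.7], [0.0, 384.6, 218.7], [0.0, 0.0, 1.0]] [[-0.999, -0.03, 0.015, 0.453], [-0.027, 0.455, -0.89, 0.75], [0.02, -0.89, -0.456, 0.474], [0.0, 0.0, 0.0, 1.0]]
top [[463.7, 0.0, 276.3], [0.0, 463.7, 205.5], [0.0, 0.0, 1.0]] [[-0.058, -0.967, 0.247, 0.197], [-0.998, 0.055, -0.017, -0.007], [0.003, -0.247, -0.969, 1.175], [0.0, 0.0, 0.0, 1.0]]
{'time_s': 0.1, 'qpos': array([-71.38550565,  18.43414414,  -4.01487247,  83.16799031,
         1.29480504,  78.54137503,  -3.25998289]), 'joint_velocities': array([-0.05388314,  0.03281721,  0.01474559, -0.14297729,  0.06290027,
       -0.15335526, -0.01112722]), 'effort': array([ 2.27121012e-05, -4.92567372e+01, -4.05769022e-01, -3.13399494e+01,
       -6.41850941e-02,  3.94193397e-02,  5.60399837e-05]), 'tool_pos': array([0.19868131, 0.61839724, 0.23857766]), 'tool_rot': array([-1.79901710e+02,  5.52214339e-03,  1.62194459e+02]), 'force': array([0.00116681, 0.67944394, 0.68959852]), 'wrist_torque': array([ 0.041196  , -0.01512988, -0.01312667]), 'grasp_force': 0.0, 'grip_width': 0.08682515246203576}
```

View pics/scene0.png

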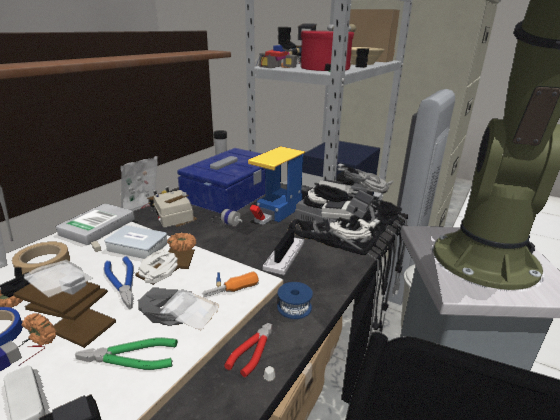

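View pics/top0.png

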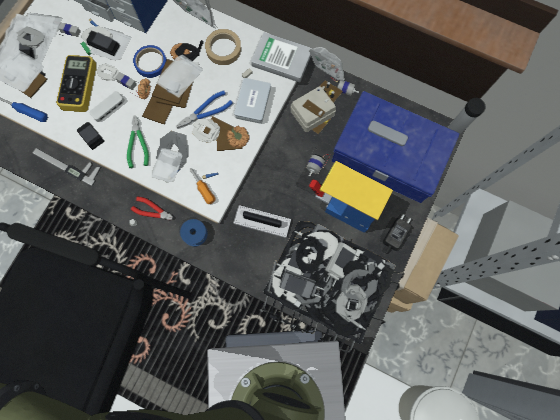

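The scene view shows the red grip at (257,211), the stop under its yellow roof at (280,180) and the straightedge at (285,250). In the top view, the grip is at (317,187), the roof at (356,190), the straightedge at (263,221), the spool at (193,232) and the adapter at (398,232).

```bash
cat >> h.py <<'E'
def cloud(c,T=None):
    K=c["mtx"];z=c["range_z"];h,w=z.shape
    u,v=np.meshgrid(np.arange(w),np.arange(h))
    P=np.stack([(u-K[0,2])/K[0,0]*z,(v-K[1,2])/K[1,1]*z,z],-1)
    T=c["world_from_camera"] if T is None else T
    P=P@T[:3,:3].T+T[:3,3]; P[z==0]=np.nan
    return P
def crop(c,u0,v0,u1,v1,s,fn):
    im=cv2.resize(np.ascontiguousarray(c["color"][v0:v1,u0:u1,::-1]),None,fx=s,fy=s,interpolation=cv2.INTER_CUBIC)
    cv2.imwrite(fn,im)
E
python3 - <<'E'
from h import *
t=dict(np.load("top0.npz"));s=dict(np.load("scene0.npz"))
a=cv2.resize(np.ascontiguousarray(t["color"][150:260,230:420,::-1]),(760,440),interpolation=cv2.INTER_CUBIC)
cv2.imwrite("pics/topc.png",a); crop(s,215,140,325,280,4,"pics/scenec.png")
Pt=cloud(t);Ps=cloud(s)
for n,P,c in(("top",Pt,t),("scene",Ps,s)):
    col=c["color"].astype(int);r,g,b=col[...,0],col[...,1],col[...,2]
    ok=(P[...,0]>.2)&(P[...,0]<.9)&(abs(P[...,1])<.45)
    red=ok&(r>120)&(g<60)&(b<60)&(P[...,1]<.1)
    yel=ok&(r>150)&(g>120)&(b<90)&(P[...,2]>.12)
    for k,m in(("red",red),("yel",yel)):
        Q=P[m]; print(n,k,len(Q),np.nanmedian(Q,0).round(3),np.nanpercentile(Q,[2,98],axis=0).round(3).tolist())
        vv,uu=np.where(m); 
        if k=="yel": print(cv2.minAreaRect(np.nan_to_num(Q[:,:2]*1000).astype(np.float32)))
for p in [(263,221),(240,222),(288,222),(262,232),(350,212),(398,232),(193,232),(250,190)]: print(p,Pt[p[1],p[0]].round(3))
E
```

```text
top red 90 [ 0.528 -0.127  0.054] [[0.511, -0.145, 0.02], [0.544, -0.115, 0.063]]
top yel 2152 [ 0.481 -0.208  0.167] [[0.423, -0.275, 0.163], [0.539, -0.139, 0.17]]
((482.4025573730469, -207.8765106201172), (145.4402313232422, 81.37122344970703), 57.52766418457031)
scene red 63 [ 0.532 -0.12   0.056] [[0.512, -0.141, 0.02], [0.546, -0.112, 0.063]]
scene yel 221 [ 0.494 -0.164  0.167] [[0.422, -0.276, 0.159], [0.551, -0.127, 0.17]]
((481.565185546875, -205.616943359375), (148.6393585205078, 78.14936065673828), 57.433040618896484)
(263, 221) [0.447 0.008 0.046]
(240, 222) [0.456 0.068 0.01 ]
(288, 222) [ 0.449 -0.055  0.012]
(262, 232) [0.428 0.013 0.001]
(350, 212) [ 0.443 -0.199  0.112]
(398, 232) [ 0.403 -0.329  0.029]
(193, 232) [0.439 0.19  0.001]
(250, 190) [ 0.544  0.039 -0.003]
```

View pics/topc.png

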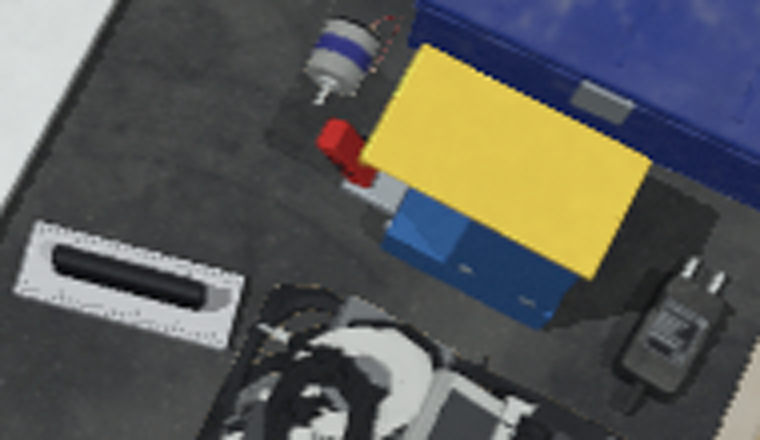

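View pics/scenec.png

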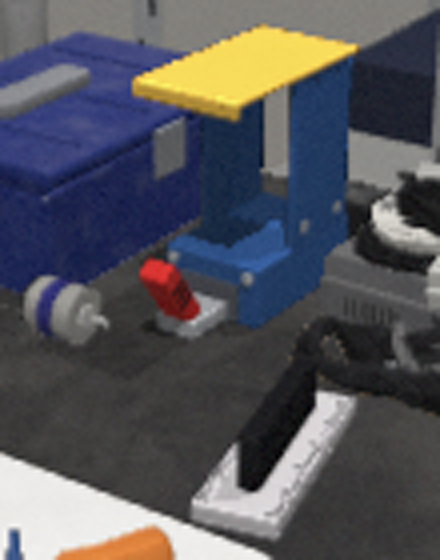

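```bash
cat >> h.py <<'E'
A=np.radians(57.5); D=np.array([np.cos(A),np.sin(A)])   # pull direction = -xh
XH=-D; YH=np.array([D[1],-D[0]]); O=np.array([.482,-.2075])-.043*XH
def H(P): # world->housing
    d=P[...,:2]-O; return np.stack([d@XH,d@YH,P[...,2]],-1)
def W(x,y): return O+x*XH+y*YH
E
python3 - <<'E'
from h import *
print("O",O)
for n in("top","scene"):
    c=dict(np.load(n+"0.npz"));P=cloud(c);h=H(P)*1000
    col=c["color"].astype(int);r,g,b=col[...,0],col[...,1],col[...,2]
    red=(r>90)&(r>2*g)&(r>2*b)&(abs(h[...,0]+60)<60)&(abs(h[...,1])<40)
    Q=h[red]; top=Q[Q[:,2]>50]
    print(n,len(Q),"all pct",np.percentile(Q,[1,50,99],axis=0).round(0).tolist(),"top",len(top),top.mean(0).round(1),np.percentile(top,[3,97],axis=0).round(1).tolist())
    roof=(h[...,2]>150)&(h[...,2]<185)&(abs(h[...,1])<60)&(h[...,0]>-60)&(h[...,0]<140)
    print(" roof",np.percentile(h[roof],[1,99],axis=0).round(1).tolist())
    steel=(abs(h[...,1])<15)&(h[...,0]>-50)&(h[...,0]<-8)&(h[...,2]>10)&(h[...,2]<25)&~red
    print(" bar",steel.sum(),np.percentile(h[steel],[2,50,98],axis=0).round(1).tolist() if steel.sum() else 0)
# straightedge plate in both
    al=(P[...,2]>.006)&(P[...,2]<.06)&(abs(P[...,0]-.45)<.06)&(abs(P[...,1]-.007)<.1)
    if n=="scene": al&=P[...,1]>-.075
    num,lab,st,_=cv2.connectedComponentsWithStats(al.astype(np.uint8)); k=1+st[1:,4].argmax(); m=lab==k
    print(" se",st[k],cv2.minAreaRect((P[m][:,:2]*1000).astype(np.float32)), "rib",cv2.minAreaRect((P[m&(P[...,2]>.035)][:,:2]*1000).astype(np.float32)),P[m][:,2].max())
    if n=="top":
      # obstacles higher than 8mm around work, grid in housing coords
      for xx in range(-240,0,20):
        row=[]
        for yy in range(-140,100,20):
            mm=(h[...,0]>=xx)&(h[...,0]<xx+20)&(h[...,1]>=yy)&(h[...,1]<yy+20)
            row.append(int(np.percentile(h[mm][:,2],95)) if mm.sum() else -9)
        print(xx,row)
E
```

```text
O [ 0.50510388 -0.17123417]
top 127 all pct [[-68.0, -12.0, 0.0], [-48.0, -4.0, 53.0], [-25.0, 9.0, 63.0]] top 68 [-54.1  -1.7  56.9] [[-63.6, -11.3, 51.9], [-44.8, 8.1, 62.5]]
 roof [[-27.9, -39.3, 156.5], [114.8, 39.2, 171.0]]
 bar 54 [[-35.9, -14.6, 11.4], [-17.4, -6.5, 15.2], [-8.7, 5.2, 20.3]]
 se [ 234  205   57   32 1044] ((456.15618896484375, 10.8494873046875), (139.79075622558594, 51.21670150756836), 71.52114868164062) rib ((456.06134033203125, 11.18881607055664), (99.85790252685547, 15.003562927246094), 71.1573486328125) 0.05235011923859423
-240 [20, 21, 20, 21, 19, 20, 19, 20, 21, 18, 19, 18]
-220 [3, 3, 3, 1, 1, 2, 2, 3, 3, 3, 3, 2]
-200 [14, 2, 4, 3, 3, 2, 2, 3, 2, 3, 2, 3]
-180 [15, 2, 4, 2, 3, 4, 3, 3, 2, 2, 3, 3]
-160 [46, 9, 2, 3, 3, 3, 2, 3, 2, 2, 3, 2]
-140 [51, 13, 3, 2, 3, 3, 4, 2, 3, 2, 2, 2]
-120 [49, 13, 2, 3, 3, 3, 3, 3, 3, 4, 2, 2]
-100 [48, 14, 3, 3, 4, 3, 2, 2, 19, 39, 41, 30]
-80 [40, 15, 3, 2, 4, 3, 56, 54, 22, 40, 40, 35]
-60 [24, 23, 17, 4, 2, 3, 59, 61, 2, 4, 3, 98]
-40 [25, 26, 27, 2, 4, 168, 168, 169, 169, 139, 3, 99]
-20 [118, 52, 29, 3, 2, 168, 168, 169, 168, 164, -9, 97]
scene 108 all pct [[-66.0, -12.0, 17.0], [-56.0, -6.0, 49.0], [-29.0, 10.0, 63.0]] top 52 [-59.7  -3.   57.3] [[-66.0, -11.5, 51.6], [-52.1, 9.2, 62.8]]
 roof [[-31.3, -39.6, 150.9], [112.2, 38.3, 170.1]]
 bar 51 [[-43.1, -14.5, 10.4], [-34.0, -8.2, 15.6], [-8.9, 12.8, 21.4]]
 se [ 262  228   51   46 1043] ((445.73333740234375, -0.5089492797851562), (177.3504638671875, 57.89406204223633), 63.69853973388672) rib ((456.700439453125, 14.855182647705078), (97.87712097167969, 13.670819282531738), 71.10528564453125) 0.05022748015972567
```

```bash
python3 -m jog '[[1,0,0,-0.5,0],[1,0,0,0,0]]'
```

```text
time_s: 0.27
tool_pos: [0.1989, 0.6194, 0.2512]
tool_rot: [179.9, -0.0, 162.2]
force: [0.2, 0.7, 0.8]
grip_width: 0.0875
grasp_force: 0.0
```

The straightedge's centre is at about (0.456, 0.012), with its axis at 71.3°. The slide is about 5 mm out, and the pull direction is 57.5°. The rows can't tilt the tool, so I'll come in vertically with the gripper body left (-x) of the roof and grip the leaning top. First I turn to yaw 57.5°.

```bash
python3 -m jog '[[1,0,0,0,0.15],[1,0,0,0,0.15],[1,0,0,0,0.15],[1,0,0,0,0.15],[1,0,0,0,0.15],[1,0,0,0,0.15],[1,0,0,0,0.15],[1,0,0,0,0.15],[1,0,0,0,0.15],[1,0,0,0,0.15],[1,0,0,0,0.15],[1,0,0,0,0.15]]'; python3 -m jog '[[0.5,0,0,0,0.15],[0.5,0,0,0,0.15],[0.5,0,0,0,0.15],[0.5,0,0,0,0.08],[0.5,0,0,0,0]]'
```

```text
time_s: 1.27
tool_pos: [0.1988, 0.6191, 0.2501]
tool_rot: [180.0, -0.0, 80.9]
force: [-0.0, -0.2, 0.5]
grip_width: 0.0868
grasp_force: 0.0
time_s: 1.68
tool_pos: [0.1988, 0.619, 0.25]
tool_rot: [-180.0, -0.0, 57.3]
force: [-0.0, 0.1, -0.8]
grip_width: 0.0616
grasp_force: 0.0
```

```bash
cat >> h.py <<'E'
from scipy.spatial.transform import Rotation as Rot
def go(t):  # rows needed: shift in tool axes as units of 20 mm
    o=env.get_obs(); R=Rot.from_euler('xyz',o["tool_rot"],degrees=True).as_matrix()
    print("pos",o["tool_pos"].round(4),"rot",o["tool_rot"].round(2),"units",(R.T@(np.array(t)-o["tool_pos"])/.02).round(2),"F",o["force"].round(1),"q",o["qpos"].round(0),"H",(H(o["tool_pos"])*1000).round(1),"w",o["grip_width"].round(4),o["grasp_force"])
E
python3 - <<'E'
from h import *
go([*W(-.085,-.0015),.25])
E
```

```text
Traceback (most recent call last):
  File "h.py", line 21, in go
    print("pos",o["tool_pos"].round(4),"rot",o["tool_rot"].round(2),"units",(R.T@(np.array(t)-o["tool_pos"])/.02).round(2),"F",o["force"].round(1),"q",o["qpos"].round(0),"H",(H(o["tool_pos"])*1000).round(1),"w",o["grip_width"].round(4),o["grasp_force"])
                                                                                                                                                                                                                   ^^^^^^^^^^^^^^^^^^^^^
AttributeError: 'float' object has no attribute 'round'
```

```bash
sed -i 's/o\["grip_width"\].round(4)/round(o["grip_width"],4)/' h.py
python3 -m jog '[[0.5,-0.6,1,0,0],[0.5,-0.6,1,0,0],[0.5,-0.6,1,0,0],[0.5,-0.6,1,0,0],[0.5,-0.6,1,0,0],[0.5,-0.6,1,0,0],[0.5,-0.6,1,0,0],[0.5,-0.6,1,0,0],[0.5,-0.6,1,0,0],[0.5,-0.6,1,0,0],[0.5,-0.6,1,0,0],[0.5,-0.6,1,0,0]]'
python3 -m jog '[[0.5,-0.6,1,0,0],[0.5,-0.6,1,0,0],[0.5,-0.6,1,0,0],[0.5,-0.6,1,0,0],[0.5,-0.6,1,0,0],[0.5,-0.6,1,0,0],[0.5,-0.6,1,0,0],[0.5,-0.6,1,0,0],[0.5,-0.6,1,0,0],[0.5,-0.6,1,0,0],[0.5,-0.6,1,0,0],[0.5,0,0,0,0]]'
python3 - <<'E'
from h import *
go([*W(-.085,-.0015),.25])
E
```

```text
time_s: 2.68
tool_pos: [0.3237, 0.3672, 0.2501]
tool_rot: [-180.0, -0.1, 57.5]
force: [0.2, -0.3, -0.6]
grip_width: 0.0431
grasp_force: 0.0
time_s: 3.68
tool_pos: [0.4393, 0.1334, 0.2503]
tool_rot: [179.9, -0.0, 57.1]
force: [0.2, -0.3, -0.3]
grip_width: 0.0435
grasp_force: 0.0
pos [0.4393 0.1334 0.2503] rot [ 1.7988e+02 -4.0000e-02  5.7050e+01] units [-6.74 10.94  0.03] F [ 0.2 -0.3 -0.3] q [-57.  -8.  34. 109.   5.  78. -57.] H [-221.6 -219.1  250.3] w 0.0435 0.0
```

```bash
python3 -m jog '[[0.5,-0.6,1,0,0],[0.5,-0.6,1,0,0],[0.5,-0.6,1,0,0],[0.5,-0.6,1,0,0],[0.5,-0.6,1,0,0],[0.5,-0.6,1,0,0],[0.5,-0.6,1,0,0],[0.5,-0.6,1,0,0],[0.5,-0.4,1,0,0],[0.5,0,1,0,0],[0.5,0,0.9,0,0],[0.5,0,0,0,0]]'
python3 - <<'E'
from h import *
go([*W(-.085,-.0015),.25])
o=env.get_obs();c=read_camera("wrist")
R=np.eye(4);R[:3,:3]=Rot.from_euler('xyz',o["tool_rot"],degrees=True).as_matrix();R[:3,3]=o["tool_pos"]
T=R@c["T_tool_cam"];print(c["T_tool_cam"].round(3).tolist())
np.savez("w1.npz",T=T,**c);cv2.imwrite("pics/w1.png",c["color"][:,:,::-1])
P=cloud(c,T);h=H(P)*1000;col=c["color"].astype(int);r,g,b=col[...,0],col[...,1],col[...,2]
red=(r>90)&(r>2*g)&(r>2*b)&(abs(h[...,0]+60)<60)&(abs(h[...,1])<40)
Q=h[red];print(len(Q))
if len(Q):
  print(np.percentile(Q,[1,50,99],axis=0).round(0).tolist())
  t=Q[Q[:,2]>52];print(t.mean(0),np.percentile(t,[2,98],axis=0).round(1).tolist())
E
```

```text
time_s: 4.68
tool_pos: [0.5665, -0.0686, 0.2496]
tool_rot: [179.8, 0.1, 57.3]
force: [-1.6, 0.7, 0.5]
grip_width: 0.0433
grasp_force: 0.0
pos [ 0.5665 -0.0686  0.2496] rot [1.7984e+02 9.0000e-02 5.7320e+01] units [-1.73  0.1  -0.02] F [-1.6  0.7  0.5] q [-42.  11.  52.  96.  -9.  78. -21.] H [-119.6   -3.3  249.6] w 0.0433 0.0
[[0.001, -0.952, -0.307, 0.085], [1.0, 0.001, 0.001, 0.0], [-0.0, -0.307, 0.952, -0.145], [0.0, 0.0, 0.0, 1.0]]
386
[[-65.0, -11.0, -0.0], [-56.0, 1.0, 57.0], [-30.0, 12.0, 62.0]]
[-57.65654937   0.88490946  57.56969097] [[-64.6, -9.4, 52.6], [-46.1, 11.5, 61.4]]
```

View pics/w1.png

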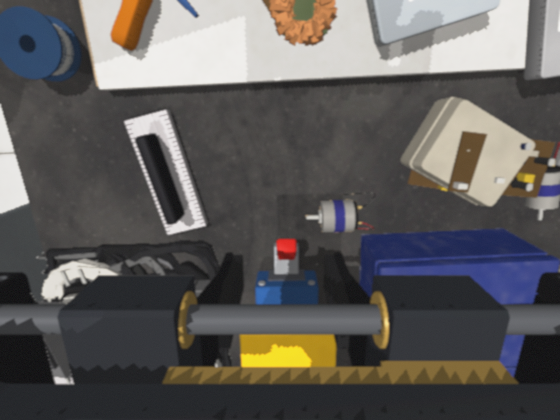

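The wrist view shows the red grip at (287,249) in front of the roof, centred on the jaws, with the motor shaft at (312,217) to one side. Next I go down in front of the roof.

```bash
python3 -m jog '[[0.5,-0.4,0.05,0.9,0],[0.5,-0.4,0.05,0.9,0],[0.5,-0.4,0.05,0.9,0],[0.5,0,0,0.9,0],[0.5,0,0,0.9,0],[0.5,0,0,0.9,0],[0.5,0,0,0.9,0],[0.5,0,0,0.9,0],[0.5,0,0,0.9,0],[0.5,0,0,0.9,0],[0.5,0,0,0.6,0],[0.5,0,0,0,0]]'
python3 - <<'E'
from h import *
go([*W(-.075,0),.057])
E
```

```text
time_s: 5.73
tool_pos: [0.552, -0.0871, 0.0554]
tool_rot: [-179.7, 0.1, 57.5]
force: [0.3, 0.0, 0.3]
grip_width: 0.0437
grasp_force: 0.0
pos [ 0.552  -0.0871  0.0554] rot [-1.7975e+02  9.0000e-02  5.7460e+01] units [-1.06  0.28 -0.08] F [0.3 0.  0.3] q [-34.  23.  48. 109. -20.  58. -10.] H [-96.1  -5.7  55.4] w 0.0437 0.0
```

```bash
python3 -m jog '[[0.5,-0.3,0.3,-0.1,0],[0.5,-0.3,0,0,0],[0.5,-0.3,0,0,0],[0.5,-0.1,0,0,0],[0.5,0,0,0,0]]'
python3 -m jog '[[0.5,-0.1,0,0,0],[0.5,-0.1,0,0,0],[0.5,0,0,0,0]]'
python3 - <<'E'
from h import *
go([*W(-.067,0),.057])
E
```

```text
time_s: 6.15
tool_pos: [0.5483, -0.11, 0.0603]
tool_rot: [180.0, -0.0, 57.2]
force: [0.4, 0.6, -0.5]
grip_width: 0.0434
grasp_force: 0.0
time_s: 6.4
tool_pos: [0.5461, -0.1124, 0.0596]
tool_rot: [180.0, -0.0, 57.3]
force: [-0.1, -0.3, -0.4]
grip_width: 0.0433
grasp_force: 0.0
pos [ 0.5461 -0.1124  0.0596] rot [180.    -0.    57.33] units [-0.23 -0.15  0.13] F [-0.1 -0.3 -0.4] q [-32.  22.  49. 109. -19.  58.  -8.] H [-71.6   3.   59.6] w 0.0433 0.0
```

```bash
python3 -m jog '[[0.5,-0.1,-0.1,0.1,0],[0.5,0,0,0,0]]'
python3 -m jog '[[0.5,-0.1,0,0,0],[0.5,0,0,0,0]]'
python3 - <<'E'
from h import *
go([*W(-.067,0),.057])
E
```

```text
time_s: 6.57
tool_pos: [0.5428, -0.1127, 0.0571]
tool_rot: [-179.9, 0.0, 57.3]
force: [-0.8, -0.1, 0.5]
grip_width: 0.0434
grasp_force: 0.0
time_s: 6.73
tool_pos: [0.5421, -0.1147, 0.0575]
tool_rot: [-180.0, 0.0, 57.3]
force: [-0.6, -1.0, 0.4]
grip_width: 0.0431
grasp_force: 0.0
pos [ 0.5421 -0.1147  0.0575] rot [-1.7999e+02  1.0000e-02  5.7330e+01] units [-0.03 -0.04  0.02] F [-0.6 -1.   0.4] q [-32.  22.  49. 110. -19.  57.  -7.] H [-67.6   0.9  57.5] w 0.0431 0.0
```

Still no contact at x = -67.6, so the pads overlap the grip by about 8 mm. Closing now.

```bash
python3 -m jog '[[0.2,0,0,0,0],[0,0,0,0,0],[0,0,0,0,0],[0,0,0,0,0],[0,0,0,0,0],[0,0,0,0,0]]' 40
```

```text
time_s: 7.23
tool_pos: [0.542, -0.1141, 0.0575]
tool_rot: [-179.9, -0.0, 57.4]
force: [-2.3, 1.3, 2.2]
grip_width: 0.0208
grasp_force: 40.0
```

```bash
python3 -m jog '[[0,0.2,0,0,0],[0,0.2,0,0,0],[0,0.2,0,0,0],[0,0.2,0,0,0],[0,0.2,0,0,0],[0,0.2,0,0,0],[0,0,0,0,0]]'
python3 - <<'E'
from h import *
go([*W(-.145,0),.057])
o=env.get_obs();c=read_camera("wrist");crop(c,200,170,380,290,4,"pics/w2.png")
E
```

```text
time_s: 7.82
tool_pos: [0.5536, -0.0955, 0.0574]
tool_rot: [-179.9, 0.2, 57.3]
force: [-6.0, -2.6, 4.3]
grip_width: 0.0211
grasp_force: 40.0
pos [ 0.5536 -0.0955  0.0574] rot [-179.85    0.2    57.31] units [ 2.75 -0.02  0.01] F [-6.  -2.6  4.3] q [-34.  23.  48. 108. -20.  58.  -9.] H [-89.9   0.3  57.4] w 0.0211 39.98539388179779
```

View pics/w2.png

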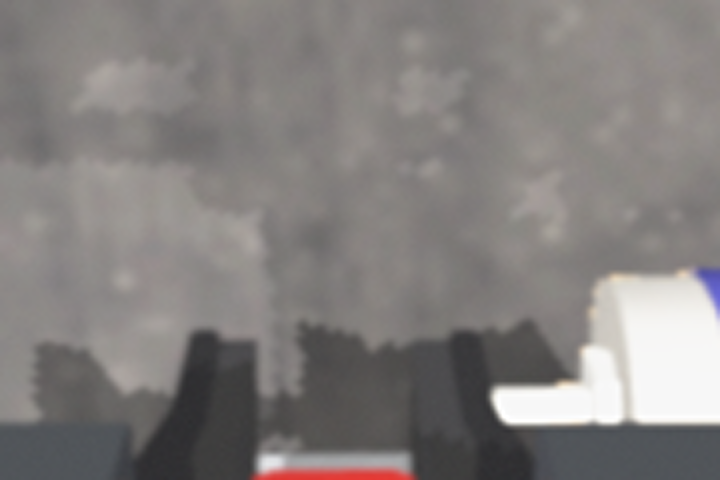

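The image shows the grip at (330,475) still between the fingers, moving with them. The motor shaft is at (540,400), right of the finger. Regripping deeper now that the roof is clear.

```bash
python3 -m jog '[[0.4,0,0,0,0],[0.4,0,0,0,0],[0.4,0,0,0,0],[0.4,-0.3,0,0.2,0],[0.4,-0.2,0,0.1,0],[0.4,0,0,0,0],[0,0,0,0,0],[0,0,0,0,0],[0,0,0,0,0],[0,0,0,0,0],[0,0,0,0,0]]' 45
python3 -m jog '[[0,0.25,0,0,0],[0,0.25,0,0,0],[0,0.25,0,0,0],[0,0.25,0,0,0],[0,0.25,0,0,0],[0,0.25,0,0,0],[0,0.25,0,0,0],[0,0.25,0,0,0],[0,0.25,0,0,0],[0,0.25,0,0,0],[0,0,0,0,0]]'
python3 - <<'E'
from h import *
go([*W(-.145,0),.057])
E
```

```text
time_s: 8.78
tool_pos: [0.5494, -0.1021, 0.0515]
tool_rot: [-179.9, -0.0, 57.4]
force: [-3.5, 1.8, 3.5]
grip_width: 0.0217
grasp_force: 45.0
time_s: 9.7
tool_pos: [0.5748, -0.0617, 0.0515]
tool_rot: [-179.8, 0.2, 57.3]
force: [-8.5, -1.3, 7.9]
grip_width: 0.0216
grasp_force: 45.0
pos [ 0.5748 -0.0617  0.0515] rot [-179.79    0.22   57.34] units [ 0.76 -0.   -0.28] F [-8.5 -1.3  7.9] q [-35.  25.  47. 106. -21.  58. -12.] H [-129.8   -0.    51.5] w 0.0216 45.005471762269735
```

```bash
python3 -m jog '[[0,0.2,0,0,0],[0,0.2,0,0,0],[0,0.2,0,0,0],[0,0.2,0,0,0],[0,0.2,0,0,0],[0,0,0,0,0]]'
python3 -m jog '[[0,0.1,0,0,0],[0,0.1,0,0,0],[0,0.1,0,0,0],[0,0,0,0,0]]'
python3 -m jog '[[0,0.1,0,0,0],[0,0,0,0,0]]'
python3 - <<'E'
from h import *
go([*W(-.145,0),.057])
E
```

```text
time_s: 10.2
tool_pos: [0.5852, -0.0452, 0.0514]
tool_rot: [-179.8, 0.3, 57.3]
force: [-9.4, -2.4, 9.6]
grip_width: 0.0214
grasp_force: 45.0
time_s: 10.53
tool_pos: [0.588, -0.0407, 0.0514]
tool_rot: [-179.7, 0.3, 57.3]
force: [-10.5, -2.7, 9.4]
grip_width: 0.0216
grasp_force: 45.0
time_s: 10.7
tool_pos: [0.589, -0.0392, 0.0514]
tool_rot: [-179.7, 0.3, 57.3]
force: [-10.2, -2.6, 8.6]
grip_width: 0.0215
grasp_force: 45.0
pos [ 0.589  -0.0392  0.0514] rot [-179.73    0.29   57.28] units [-0.57  0.01 -0.28] F [-10.2  -2.6   8.6] q [-36.  27.  46. 104. -22.  59. -14.] H [-156.4   -0.2   51.4] w 0.0215 45.02473742701113
```

```bash
python3 -m jog '[[0,0.1,0,0,0],[0,0,0,0,0]]'; python3 -m jog '[[0,0.1,0,0,0],[0,0,0,0,0]]'; python3 -m jog '[[0,0.1,0,0,0],[0,0.1,0,0,0],[0,0,0,0,0]]'
```

```text
time_s: 10.87
tool_pos: [0.5891, -0.0389, 0.0514]
tool_rot: [-179.7, 0.4, 57.2]
force: [-12.9, -5.0, 11.0]
grip_width: 0.0216
grasp_force: 45.0
time_s: 11.03
tool_pos: [0.5892, -0.0388, 0.0513]
tool_rot: [-179.6, 0.6, 57.2]
force: [-15.8, -7.2, 12.1]
grip_width: 0.0218
grasp_force: 45.1
time_s: 11.28
tool_pos: [0.5894, -0.0386, 0.0513]
tool_rot: [-179.6, 0.8, 57.1]
force: [-20.6, -11.6, 16.9]
grip_width: 0.0214
grasp_force: 45.1
```

The end stop is reached: the force rises and the position stays put. I relax the pull, open and lift.

```bash
python3 -m jog '[[0,-0.2,0,0,0],[0,-0.1,0,0,0],[0,0,0,0,0],[0.5,0,0,0,0],[0.5,0,0,0,0],[0.5,0,0,0,0]]'; python3 -m jog '[[0.5,0,0,-0.5,0],[0.5,0,0,-1,0],[0.5,0,0,-1,0],[0.5,0,0,-1,0],[0.5,0,0,-1,0],[0.5,0,0,-1,0],[0.5,0,0,-1,0],[0.5,0,0,0,0]]'
python3 - <<'E'
from h import *
go([.4563,.012,.18])
t=read_camera("top");P=cloud(t);h=H(P)*1000;np.savez("top1.npz",**t)
col=t["color"].astype(int);r,g,b=col[...,0],col[...,1],col[...,2]
red=(r>90)&(r>2*g)&(r>2*b)&(abs(h[...,0]+130)<70)&(abs(h[...,1])<40)
print(red.sum(),np.percentile(h[red],[1,50,99],axis=0).round(0).tolist() if red.any() else 0)
s=read_camera("scene");P=cloud(s);h=H(P)*1000;np.savez("scene1.npz",**s)
col=s["color"].astype(int);r,g,b=col[...,0],col[...,1],col[...,2]
red=(r>90)&(r>2*g)&(r>2*b)&(abs(h[...,0]+130)<70)&(abs(h[...,1])<40)
print(red.sum(),np.percentile(h[red],[1,50,99],axis=0).round(0).tolist() if red.any() else 0)
for n,c in(("t",t),("s",s)):
  P=cloud(c);h=H(P)*1000
  bar=(h[...,0]>-125)&(h[...,0]<-20)&(h[...,2]>10)&(h[...,2]<22)&(abs(h[...,1])<22)
  if bar.sum()>50: 
    q=h[bar]; print(n,bar.sum(),np.percentile(q,[1,50,99],axis=0).round(1).tolist(),cv2.minAreaRect(q[:,:2].astype(np.float32)))
E
```

```text
time_s: 11.78
tool_pos: [0.594, -0.0351, 0.0517]
tool_rot: [179.9, -0.1, 57.4]
force: [1.2, 0.7, 0.9]
grip_width: 0.0346
grasp_force: 0.0
time_s: 12.45
tool_pos: [0.5962, -0.0356, 0.1867]
tool_rot: [179.6, -0.3, 57.4]
force: [0.9, -0.4, 0.2]
grip_width: 0.0438
grasp_force: 0.0
pos [ 0.5962 -0.0356  0.1867] rot [179.62  -0.3   57.36] units [-1.77 -7.17  0.28] F [ 0.9 -0.4  0.2] q [-41.  18.  50.  97. -15.  71. -20.] H [-163.4    3.9  186.7] w 0.0438 0.0
57 [[-136.0, -12.0, 17.0], [-128.0, -2.0, 29.0], [-120.0, 8.0, 44.0]]
138 [[-161.0, -13.0, 18.0], [-151.0, -8.0, 49.0], [-126.0, 9.0, 63.0]]
t 409 [[-122.4, -16.3, 10.2], [-73.5, -2.4, 14.8], [-21.3, 13.9, 20.7]] ((-72.57889556884766, -1.3178730010986328), (104.79009246826172, 31.177215576171875), 0.4155542552471161)
s 256 [[-123.0, -16.3, 10.3], [-69.6, -5.8, 16.5], [-20.8, 14.6, 18.8]] ((-72.67921447753906, -0.5086536407470703), (105.30353546142578, 32.010704040527344), 1.7447209358215332)
```

```bash
python3 -m jog '[[0.5,0,-1,0,-0.1],[0.5,0,-1,0,-0.1],[0.5,0,-1,0,-0.11],[0.5,0,-1,0,0],[0.5,0,-1,0,0],[0.5,0,0,0,0]]'
python3 - <<'E'
from h import *
go([.4563,.012,.15])
d=np.load("w1.npz");P=cloud(d,d["T"])
m=(P[...,2]>.036)&(P[...,2]<.056)&(abs(P[...,0]-.456)<.04)&(abs(P[...,1]-.012)<.07)
n,l,st,_=cv2.connectedComponentsWithStats(m.astype(np.uint8));k=1+st[1:,4].argmax()
print(cv2.minAreaRect((P[l==k][:,:2]*1000).astype(np.float32)),np.median(P[l==k][:,2]))
E
```

```text
time_s: 13.05
tool_pos: [0.4988, 0.0075, 0.1801]
tool_rot: [-179.7, -0.0, 71.4]
force: [0.9, -0.6, -1.3]
grip_width: 0.0434
grasp_force: 0.0
pos [0.4988 0.0075 0.1801] rot [-1.7972e+02 -5.0000e-02  7.1440e+01] units [-0.46 -2.08  1.52] F [ 0.9 -0.6 -1.3] q [-50.   2.  48. 110.  -2.  69. -20.] H [-147.3 -101.3  180.1] w 0.0434 0.0
((458.1301574707031, 10.207138061523438), (99.94269561767578, 14.123126983642578), 71.6358413696289) 0.04623090329281415
```

```bash
python3 -m jog '[[0.5,-0.25,-1,0,0],[0.5,-0.25,-1,0,0],[0.5,0,0,0.8,0],[0.5,0,0,0.8,0],[0.5,0,0,0.8,0],[0.5,0,0,0.8,0],[0.5,0,0,0,0]]'
python3 - <<'E'
from h import *
go([.4572,.011,.039])
E
```

```text
time_s: 13.63
tool_pos: [0.4591, 0.0086, 0.1145]
tool_rot: [-179.8, 0.2, 71.3]
force: [-0.4, 0.3, 0.2]
grip_width: 0.0434
grasp_force: 0.0
pos [0.4591 0.0086 0.1145] rot [-179.76    0.23   71.28] units [ 0.1  -0.11  3.78] F [-0.4  0.3  0.2] q [-51.   0.  48. 119.  -0.  61. -22.] H [-127.  -135.4  114.5] w 0.0434 0.0
```

```bash
python3 -m jog '[[0.5,0.1,-0.1,0.8,0],[0.5,0,0,0.8,0],[0.5,0,0,0.8,0],[0.5,0,0,0.8,0],[0.5,0,0,0.5,0],[0.5,0,0,0,0]]'
python3 - <<'E'
from h import *
go([.4572,.011,.038])
E
```

```text
time_s: 14.13
tool_pos: [0.4589, 0.0113, 0.0421]
tool_rot: [-179.9, 0.2, 71.3]
force: [-0.1, -0.3, 0.2]
grip_width: 0.0435
grasp_force: 0.0
pos [0.4589 0.0113 0.0421] rot [-1.7986e+02  1.7000e-01  7.1290e+01] units [-0.04 -0.08  0.2 ] F [-0.1 -0.3  0.2] q [-50.   9.  48. 123.  -8.  52. -16.] H [-129.1 -137.    42.1] w 0.0435 0.0
```

```bash
python3 -m jog '[[0.5,0,-0.1,0.2,0],[0.2,0,0,0,0],[0,0,0,0,0],[0,0,0,0,0],[0,0,0,0,0],[0,0,0,0,0],[0,0,0,0,0]]' 40
python3 -m jog '[[0,0,0,-0.5,0],[0,0,0,-0.8,0],[0,0,0,-0.8,0],[0,0,0,0,0],[0,0,0,0,0.15],[0,0,0,0,0.158],[0,0,0,0,0]]'
python3 - <<'E'
from h import *
go([*W(-.086,-.055),.08])
E
```

```text
time_s: 14.72
tool_pos: [0.4582, 0.0126, 0.0399]
tool_rot: [-180.0, -0.0, 71.3]
force: [-1.3, 0.4, 2.6]
grip_width: 0.0139
grasp_force: 40.0
time_s: 15.3
tool_pos: [0.4577, 0.0123, 0.0811]
tool_rot: [-180.0, 0.0, 57.3]
force: [-0.3, -0.2, -4.0]
grip_width: 0.0134
grasp_force: 40.0
pos [0.4577 0.0123 0.0811] rot [-1.7997e+02  1.0000e-02  5.7260e+01] units [-2.15  4.19  0.05] F [-0.3 -0.2 -4. ] q [-52.   4.  49. 121.  -3.  56. -34.] H [-129.3 -138.6   81.1] w 0.0134 40.001655500382185
```

```bash
python3 -m jog '[[0,0,0.3,-0.5,0],[0,0,0.7,-0.5,0],[0,0,0.8,0,0],[0,0,0.8,0,0],[0,-0.5,0.8,0,0],[0,-0.6,0.7,0,0],[0,-0.6,0,0,0],[0,-0.4,0,0,0],[0,0,0,0,0],[0,0,0,0,0]]'
python3 - <<'E'
from h import *
go([*W(-.086,-.055),.043])
o=env.get_obs();c=read_camera("wrist")
R=np.eye(4);R[:3,:3]=Rot.from_euler('xyz',o["tool_rot"],degrees=True).as_matrix();R[:3,3]=o["tool_pos"]
T=R@c["T_tool_cam"];np.savez("w3.npz",T=T,**c)
cv2.imwrite("pics/w3.png",c["color"][:,:,::-1])
E
```

```text
time_s: 16.13
tool_pos: [0.504, -0.0667, 0.1015]
tool_rot: [-179.9, -0.1, 57.5]
force: [-0.1, 0.5, -4.6]
grip_width: 0.0136
grasp_force: 40.0
pos [ 0.504  -0.0667  0.1015] rot [-1.7993e+02 -7.0000e-02  5.7460e+01] units [-0.08  0.11  2.92] F [-0.1  0.5 -4.6] q [-43.  11.  52. 114. -10.  60. -19.] H [-87.6 -57.1 101.5] w 0.0136 39.9994707852602
```

View pics/w3.png

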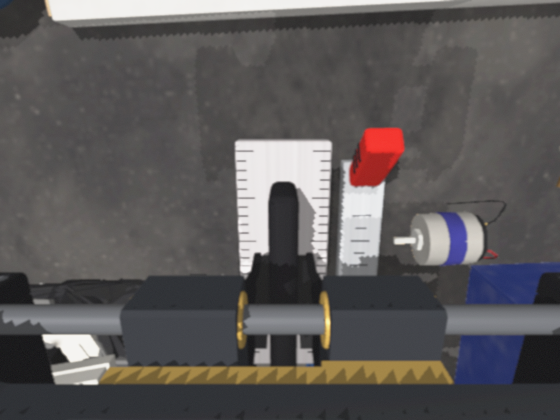

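The image shows the straightedge held square, its right edge running from (331,142) to (329,270). The slide bar is out, with its near edge at x≈341, and the motor is clear. Measuring the gap and the relative angle.

```bash
python3 - <<'E'
from h import *
d=dict(np.load("w3.npz"));P=cloud(d,d["T"]);h=H(P)*1000
se=(h[...,2]>66)&(h[...,2]<84)&(h[...,0]<-90)&(h[...,1]>-95)&(h[...,1]<-15)
bar=(h[...,2]>10)&(h[...,2]<20)&(h[...,0]<-82)&(abs(h[...,1])<25)
def edge(m,side,lo,hi):
    pts=[]
    for x in range(lo,hi,5):
        q=h[m&(h[...,0]>=x)&(h[...,0]<x+5)]
        if len(q)>5: pts.append((x+2.5,np.percentile(q[:,1],99 if side>0 else 1)))
    a=np.polyfit(*np.array(pts).T,1);return np.degrees(np.arctan(a[0])).round(2),np.polyval(a,-110).round(1),len(pts)
print("se z",np.median(h[se][:,2]),"right",edge(se,1,-150,-95),"left",edge(se,-1,-150,-95),"front x",np.percentile(h[se][:,0],1))
print("bar z",np.median(h[bar][:,2]),"near edge",edge(bar,-1,-120,-85),"far",edge(bar,1,-120,-85),"front",np.percentile(h[bar][:,0],1))
go([*W(-.086,-.048),.043])
E
```

```text
se z 73.60503693114687 right (np.float64(0.32), np.float64(-32.2), 11) left (np.float64(-0.31), np.float64(-81.3), 11) front x -155.70501173305138
bar z 15.20001867149244 near edge (np.float64(0.29), np.float64(-14.7), 7) far (np.float64(0.41), np.float64(14.7), 7) front -233.22189140093806
pos [ 0.5044 -0.066   0.1016] rot [-1.7995e+02 -8.0000e-02  5.7520e+01] units [-0.12  0.46  2.93] F [-0.4  0.6 -4.2] q [-43.  11.  52. 114. -10.  60. -19.] H [-88.3 -57.1 101.6] w 0.0138 39.99940878711641
```

```bash
python3 -m jog '[[0,0,0.2,0.4,-0.007],[0,0,0.2,0.7,0],[0,0,0,0.7,0],[0,0,0,0.6,0],[0,0,0,0.4,0],[0,0,0,0.1,0],[0,0,0,0,0]]'
python3 - <<'E'
from h import *
go([*W(-.086,-.042),.040])
E
```

```text
time_s: 16.77
tool_pos: [0.511, -0.0711, 0.043]
tool_rot: [-179.9, 0.0, 57.8]
force: [0.1, -1.2, -4.2]
grip_width: 0.0137
grasp_force: 40.0
pos [ 0.511  -0.0711  0.043 ] rot [-1.7994e+02  4.0000e-02  5.7790e+01] units [-0.08  0.34  0.15] F [ 0.1 -1.2 -4.2] q [-39.  18.  50. 115. -17.  54. -13.] H [-87.7 -48.8  43. ] w 0.0137 39.99932921491563
```

```bash
python3 -m jog '[[0,0,0.15,0.1,0],[0,0,0.15,0,0],[0,0,0,0,0]]'; python3 -m jog '[[0,0,0.1,0,0],[0,0,0,0,0]]';  python3 -m jog '[[0,0,0.05,0,0],[0,0,0,0,0]]'; python3 - <<'E'
from h import *
go([*W(-.086,-.0396),.040])
E
```

```text
time_s: 17.02
tool_pos: [0.5179, -0.0752, 0.0423]
tool_rot: [179.9, -0.1, 57.7]
force: [-0.4, -0.1, -3.5]
grip_width: 0.0141
grasp_force: 40.0
time_s: 17.18
tool_pos: [0.5185, -0.0758, 0.0418]
tool_rot: [-180.0, -0.0, 57.7]
force: [-0.6, -0.7, -3.1]
grip_width: 0.0139
grasp_force: 40.0
time_s: 17.35
tool_pos: [0.5186, -0.0759, 0.0415]
tool_rot: [-179.9, -0.0, 57.8]
force: [-2.6, 0.8, -2.8]
grip_width: 0.0134
grasp_force: 40.0
pos [ 0.5186 -0.0759  0.0415] rot [-1.7992e+02 -1.0000e-02  5.7770e+01] units [-0.08  0.01  0.07] F [-2.6  0.8 -2.8] q [-38.  19.  49. 114. -18.  54. -11.] H [-87.7 -39.8  41.5] w 0.0134 40.003997990861535
```

The edges are touching, with about 2.6 N of side force. I push slightly more, set it down and check.

```bash
python3 -m jog '[[0,0,0.05,0.05,0],[0,0,0,0.05,0],[0,0,0,0,0]]'; python3 -m jog '[[0,0,0,0.05,0],[0,0,0,0,0],[0,0,0,0,0]]'; python3 - <<'E'
from h import *
go([*W(-.086,-.0396),.040])
E
```

```text
time_s: 17.6
tool_pos: [0.5187, -0.0759, 0.04]
tool_rot: [-179.8, -0.0, 57.8]
force: [-8.1, 3.6, 8.4]
grip_width: 0.0136
grasp_force: 40.0
time_s: 17.85
tool_pos: [0.5187, -0.0759, 0.0399]
tool_rot: [-179.7, -0.0, 57.8]
force: [-11.1, 4.1, 16.8]
grip_width: 0.0139
grasp_force: 40.0
pos [ 0.5187 -0.0759  0.0399] rot [-1.7971e+02 -5.0000e-02  5.7770e+01] units [-0.08  0.01 -0.  ] F [-11.1   4.1  16.8] q [-37.  20.  49. 114. -18.  54. -11.] H [-87.7 -39.8  39.9] w 0.0139 40.00791844446212
```

```bash
python3 -m jog '[[0,0,0,-0.1,0],[0,0,0,0,0],[0.15,0,0,0,0],[0.4,0,0,0,0],[0.4,0,0,0,0],[0.4,0,0,0,0]]'; python3 - <<'E'
from h import *
go([*W(-.086,-.0396),.040])
E
```

```text
time_s: 18.35
tool_pos: [0.5216, -0.0776, 0.0413]
tool_rot: [179.8, -0.1, 57.7]
force: [0.6, 0.2, -1.1]
grip_width: 0.0261
grasp_force: 0.0
pos [ 0.5216 -0.0776  0.0413] rot [ 1.798e+02 -6.000e-02  5.773e+01] units [-0.09 -0.16  0.07] F [ 0.6  0.2 -1.1] q [-37.  20.  49. 114. -18.  54. -11.] H [-87.8 -36.4  41.3] w 0.0261 0.0
```

```bash
python3 -m jog '[[0.4,0,0,0,0],[0.4,0,-0.15,0,0],[0.4,0,0,-0.3,0],[0.4,0,0,-0.8,0],[0.4,0.3,0,-1,0],[0.4,0.5,0,-1,0],[0.4,0.8,0,-1,0],[0.4,1,0,-1,0],[0.4,1,0,0,0],[0.4,1,0,0,0],[0.4,0,0,0,0],[0.4,0,0,0,0]]'; python3 - <<'E'
from h import *
go([*W(-.15,-.0396),.16])
o=env.get_obs();c=read_camera("wrist")
R=np.eye(4);R[:3,:3]=Rot.from_euler('xyz',o["tool_rot"],degrees=True).as_matrix();R[:3,3]=o["tool_pos"]
T=R@c["T_tool_cam"];crop(c,180,150,460,360,2.8,"pics/w4.png")
s=read_camera("scene");crop(s,200,150,340,280,4,"pics/s4.png")
for n,P,cc in(("w",cloud(c,T),c),("s",cloud(s),s)):
    h=H(P)*1000
    m=(h[...,2]>6)&(h[...,2]<22)&(h[...,0]>-120)&(h[...,0]<-25)&(h[...,1]>-75)&(h[...,1]<25)
    q=h[m];print(n,len(q))
    for y in range(-70,25,6):
        k=q[(q[:,1]>=y)&(q[:,1]<y+6)]
        if len(k)>3:print(y,len(k),np.median(k[:,2]).round(1),end=" | ")
    print()
E
```

```text
time_s: 19.35
tool_pos: [0.5669, 0.0035, 0.1429]
tool_rot: [180.0, 0.0, 57.9]
force: [-0.4, -0.1, -0.2]
grip_width: 0.0348
grasp_force: 0.0
pos [0.5669 0.0035 0.1429] rot [1.7996e+02 1.0000e-02 5.7880e+01] units [-1.53  0.1  -0.86] F [-0.4 -0.1 -0.2] q [-46.  16.  50. 104. -14.  66. -24.] H [-180.6  -41.8  142.9] w 0.0348 0.0
w 2545
-70 12 11.5 | -64 322 12.3 | -58 351 12.2 | -52 268 12.2 | -34 168 12.2 | -28 335 12.2 | -22 337 12.4 | -16 328 14.8 | -10 164 15.2 | -4 128 15.3 | 2 63 15.4 | 8 62 15.4 | 14 7 15.1 | 
s 359
-70 56 10.6 | -64 58 13.6 | -58 50 13.6 | -52 75 15.1 | -46 22 14.6 | -16 7 16.0 | -10 10 17.3 | -4 7 16.7 | 2 37 16.9 | 8 30 16.7 | 14 4 15.8 |
```

View pics/w4.png

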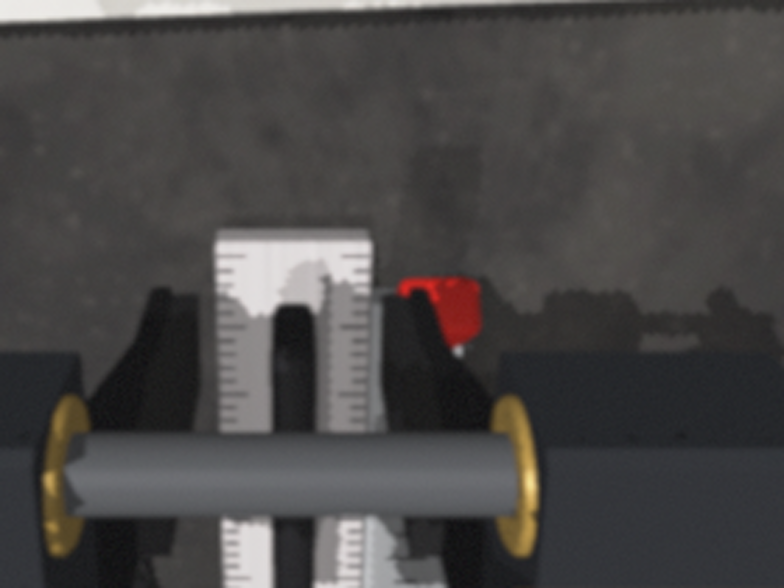

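View pics/s4.png

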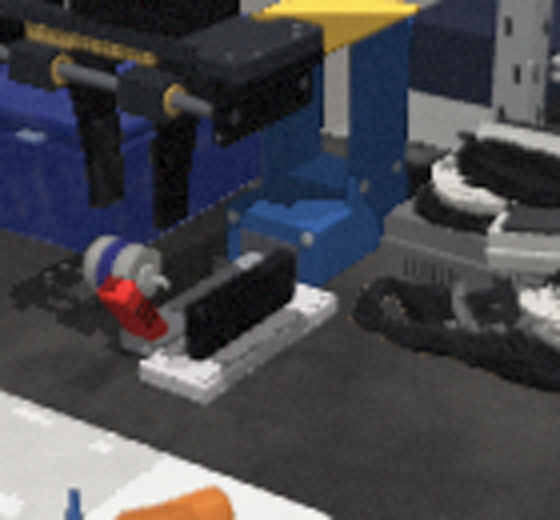

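In both views the straightedge lies flat against the slide with no visible gap, and the gripper is clear of it (wrist crop edge at x≈372, scene crop (240,330)). One last numeric gap check before handing in.

```bash
python3 - <<'E'
from h import *
o=env.get_obs();c=read_camera("wrist")
R=np.eye(4);R[:3,:3]=Rot.from_euler('xyz',o["tool_rot"],degrees=True).as_matrix();R[:3,3]=o["tool_pos"]
h=H(cloud(c,R@c["T_tool_cam"]))*1000
for x in range(-135,-20,15):
    q=h[(h[...,0]>=x)&(h[...,0]<x+15)&(abs(h[...,1]+15)<8)&(h[...,2]<25)]
    if len(q)>10:
        lo=q[q[:,2]<13.6];hi=q[q[:,2]>13.9]
        print(x,len(q),"min z",q[:,2].min().round(1),"se edge",np.percentile(lo[:,1],98).round(1) if len(lo) else 0,"bar edge",np.percentile(hi[:,1],2).round(1) if len(hi) else 0)
E
```

```text
-135 201 min z -1.1 se edge -10.7 bar edge -14.7
-120 194 min z 10.6 se edge -14.7 bar edge -14.5
-105 201 min z 10.0 se edge -14.3 bar edge -14.0
-90 72 min z 9.9 se edge -14.3 bar edge -14.3
-60 75 min z 10.4 se edge -13.9 bar edge -13.2
-45 206 min z 10.6 se edge -14.0 bar edge -18.0
-30 183 min z 10.7 se edge -14.0 bar edge -13.6
```

The edges are flush along the whole length.

```bash
python3 -c "
from cell import env
print(env.sign_off())"
```

```text
the job is handed in; nothing more can be done
None
```

The job is handed in at about 19.5 s: the slide is out at its end stop, the straightedge lies flat and flush (gaps under 1 mm by camera) along its near edge, the gripper is clear, and I never touched the adapter, spool or cutters; the verdict was not shown.

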